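# Close up the pattern row in the engraver's slide

### The arm

A 7-joint arm with a two-finger parallel gripper is mounted at the origin on the work surface. World frame = base frame: x ahead of the robot, y to its left, z up, the work surface at z = 0. Lengths are in m, angles in rad, forces in N, time in s.
With the tool pointing down it reaches from about 0.425 to 0.925 m from the base axis. Payload 6.8 kg.
Tool frame: the origin (TCP) lies on the centre line of the jaws, within the pads' length; the fingertips stand 14 mm ahead of it and the grasp point (between the pads) lies 5 mm behind it; z points along the fingers, y is the line along which they close (so a half turn about z gives the same grasp; the last joint's range is limited). The gripper opens to 85 mm and grips with 20 to 120 N. Pads are 22 mm wide; open, the fingers measure 114 mm over their backs; the gripper's body (76 mm by 85 mm) begins 54 mm behind the grasp point. The pads swing forward as they close: fully open they stand 13 mm farther back than shut.
Start: joints at [1.135, 0.477, 0.022, 1.555, -0.011, 1.109, -0.083], TCP at [0.217, -0.639, 0.245] pointing down, gripper open.
Joint ranges: [-2.96, 2.96], [-0.34, 2.1], [-1.41, 1.46], [0.24, 2.44], [-1.37, 4.51], [0.17, 1.92], [-2.96, 2.96]. Speed limits (rad/s): [2.39, 2.39, 3.14, 3.14, 3.14, 3.14, 3.14].

### API

Orientations are given as a unit quaternion [w, x, y, z].
In Python, from station import bot gives the robot as it stands. The module is installed in compiled form; this text tells all that it offers.
- The arm moves only by the tool drive_tool, never from a script. Its argument "commands" is a list of rows, each an object with "hand": the opening, from 0 (shut) to 1 (fully open); "translation": the shift along the world's x, y, z in mm, a list of three; "angular": the turn, a rotation vector about the world's x, y, z in rad, a list of three. In form: [{"hand": hand, "translation": [tx, ty, tz], "angular": [ax, ay, az]}, ...]. A call has 1 to 12 rows; each row is the pose to reach, as a shift and turn from the pose commanded when the call began; what a row does not reach only later rows make up. A row lasts 1/8 s, in which the tool goes at most 62.5 mm and 10.7 degrees, less where a joint would pass 70% of its speed; a pose out of reach is approached as far as the arm can. A call with a gripper value outside its range is refused whole. The fingers move at their own pace and stop on an object; "force" is the grip in N (left out, the last holds). Time passes only in rows, so rows that repeat a pose let the fingers close. It gives the time, the measured TCP pose, the force, the opening and the grip force at its end, in the units of the state.
- bot.get_obs(): the state, without advancing time (a new reading comes with each control period).
- bot.read_camera(name): name is "scene" or "top"; returns the picture (384x512x3 uint8, red, green, blue); there is no depth.
- bot.camera_model(name): a dict with "fx", "fy", "cx", "cy" (pixels), "view" (4x4, takes a point from world to camera coordinates). Camera axes: x right, y up, looking along -z (the intrinsics and any distortion apply to the point x, -y, -z); pixel columns grow to the right and rows downward; lengths in m; the calibration is good to about 2 mm. A picture is of the moment at which its call begins. camera_model takes no time and is no camera call.
- bot.hand_in(): hands the job in; it is judged then, once.
Trained networks look in the newest picture that a camera, given by its name, has taken for a name from the list of things; names that differ only in an ending like _2 or _b are one class to them, and where a whole thing is asked for, a point or a joint stands for the part that bears it (a point fixed in the world has none). Each returns a list of dicts, best first, with "score" (0 to 1); they miss things now and then, are a little off and sometimes report something else, mostly with a low value. They report only what shows in the picture. A call takes as long as a camera call. They do not tell look-alikes from the thing itself.
- bot.find_in(camera, query): "position" ([column, row] in pixels, amid what is visible of it).
- bot.outline_of(camera, query): "pixels" (384x512 bool, what is visible of it) and "position" ([column, row] in pixels, amid what is visible of it).
The state is a dict: "t": time; "q": joint angles; "joint_vel": joint speeds; "joint_torque": joint torques, N m; "eef_pos": TCP position; "tool_rot": TCP orientation; "contact_force": force on the tool from outside, world axes, zero at the start; "torque": the same for the moment, N m; "gripper_width": opening from 0.0 (shut) to 1.0 (fully open); "grasp_force": force on a finger pad.
Only numpy, scipy, OpenCV 4.12 (cv2) and the standard library are available. Lean on these libraries where they do the work, as an engineer would, in place of code of your own. Each camera call takes 0.05 s, during which the arm holds its last target. There are 200 camera calls.

### The job

Five brass ornament plates lie in a row in the slide of the engraving machine, with the loose closing block behind them. Push the closing block with your fingertips so that it drives the row along the groove as one closed-up train until the first plate is fully home against the end stop and no gaps are left, and then press the block's red locking lever down flat. Push steadily without knocking, keep your fingers off the plates, lift nothing, leave the other things on the bench where they are, and end clear of everything.

Things in the scene. Friction and masses are not known exactly. Their poses are not given: they have to be found in the camera images.
- slide: Fixed aluminium slide, 418 x 66 mm, groove along its y. Groove floor 12 mm above the bench, 42 mm wide, 8 mm deep; keeper strips over its edges leave a 35 mm slot, tops 22.5 mm above the bench. Dark steel end stop, 30 mm tall, at the -y end (robot's right), inner face at y = -190 mm; the +y end (y = 210 mm) is open. Origin: centre of the underside, z up.
- slide_stop (a point): Middle of the end stop's inner face, at the level of the groove floor (12 mm above the bench). Axes as the slide: +y runs along the groove away from the stop.
- block: Closing block, slides loosely behind the row: dark steel, 48 mm along the groove (y), 30 mm tall, 31 mm across over a 40 mm foot kept under the strips; 0.15 to 0.31 kg; pivot lugs on its top rear, to 40 mm. Origin: centre of its underside, on the floor; axes as the slide's: front face 24 mm to -y, rear face 24 mm to +y. Starts 8 to 35 mm behind the row. Home: origin 174 mm from the stop face.
- block_push (a point): Middle of the closing block's rear (+y) face, 21 mm above its underside: where to push.
- lock_lever (a joint): Locking lever on the block, rad: 0 = raised 0.7 rad (starts 0 to 0.15), 0.7 = flat on the block, at its limit. Hinge across the block, 16 mm to +y of its origin, 36 mm above its underside; the lever, 39 mm long, leans to the end stop (-y). Friction holds it; about 1 N down on the red pad moves it. Flat: top 40 mm above the block's underside, pad 5 to 23 mm to -y of its origin.
- lever_tip (a point): Middle of the upper side of the lever's red pad (20 x 18 mm, 7 mm thick), 30 mm along the lever from its hinge. Moves with the lever.
- plate_1: Brass ornament plate, number 1 from the end stop, engraved with a ring with a dot: 40 mm across the groove, 30 mm along it, 7 mm thick, 65 g. Loose in the groove, its edges under the keeper strips; the row starts touching (gaps under 1 mm), 50 to 120 mm short of the stop. Origin: centre of its underside. Home means its origin is 15 mm from the stop face.
- plate_2: Brass ornament plate, number 2 from the end stop, engraved with a hollow diamond: 40 mm across the groove, 30 mm along it, 7 mm thick, 65 g. Loose in the groove, its edges under the keeper strips; the row starts touching (gaps under 1 mm), 50 to 120 mm short of the stop. Origin: centre of its underside. Home means its origin is 45 mm from the stop face.
- plate_3: Brass ornament plate, number 3 from the end stop, engraved with a six-pointed star: 40 mm across the groove, 30 mm along it, 7 mm thick, 65 g. Loose in the groove, its edges under the keeper strips; the row starts touching (gaps under 1 mm), 50 to 120 mm short of the stop. Origin: centre of its underside. Home means its origin is 75 mm from the stop face.
- plate_4: Brass ornament plate, number 4 from the end stop, engraved with a rosette of five dots: 40 mm across the groove, 30 mm along it, 7 mm thick, 65 g. Loose in the groove, its edges under the keeper strips; the row starts touching (gaps under 1 mm), 50 to 120 mm short of the stop. Origin: centre of its underside. Home means its origin is 105 mm from the stop face.
- plate_5: Brass ornament plate, number 5 from the end stop, engraved with a cross with ball ends: 40 mm across the groove, 30 mm along it, 7 mm thick, 65 g. Loose in the groove, its edges under the keeper strips; the row starts touching (gaps under 1 mm), 50 to 120 mm short of the stop. Origin: centre of its underside. Home means its origin is 135 mm from the stop face.
- spare_plate: Bystander: a sixth brass plate (40 x 30 x 7 mm) lying on the bench just beyond the slide. Origin under its centre.
- screwdriver: Bystander: screwdriver, orange handle, 150 mm long, lying on the bench on the robot's side of the slide. Origin under its middle.
- pliers: Bystander: flat-nose pliers with yellow grips, 135 mm long, 15 mm high, lying beyond the slide. Origin near the rivet.
- bur_jar: Bystander: green glass jar with burs standing in it, 60 mm wide, 92 mm tall. Origin under its centre.
- hammer: Bystander: wooden-handled hammer, 250 mm long, lying on the bench. Origin under its middle.
- loupe: Bystander: black loupe, 37 mm wide, 31 mm tall. Origin under its centre.
- polish_tin: Bystander: blue tin, 68 mm wide, 45 mm tall. Origin under its centre.
Things that resemble listed ones, but are neither listed nor needed, are in the scene too. What is shaped like the plate_1 but blue or green is not meant.

How it is judged:
By the outcome, as a careful person would: the job done as asked, in the order asked, and still so for the second after the job is handed in, with the robot touching nothing.
It also fails if it takes over 42 s, if anything falls off the work surface, if the arm or the gripper's body presses on something with over 40 N, if the wrist force passes 120 N, or if a joint passes its speed limit or range.

## Working session

There is one attempt and no reset: what is moved stays moved. The work goes in short steps, Python scripts to look and compute and a tool call to move; the robot and the scene stay as the last step left them, time stands still between calls to the robot, and variables do not carry over. Pictures are saved under pics/ and viewed, at most 10 in all, crops included, and the job is handed in when it is done.

Besides the shell and the picture viewer there is one more tool, called after ">>>" as name(argument=value, ...) on one line, values as JSON. drive_tool: Moves the arm, as the interface text tells. Its arguments: {"type":"object","properties":{"commands":{"type":"array","items":{"type":"object","properties":{"hand":{"type":"number"},"translation":{"type":"array","items":{"type":"number"}},"angular":{"type":"array","items":{"type":"number"}}}}},"force":{"type":"number"}},"required":["commands"]}

```bash
mkdir -p pics; cat > h.py <<'E'
import numpy as np, cv2
from station import bot
def ray(cam,px):
    m=bot.camera_model(cam);V=np.array(m["view"]);R,t=V[:3,:3],V[:3,3]
    d=np.array([(px[0]-m["cx"])/m["fx"],-(px[1]-m["cy"])/m["fy"],-1.])
    return -R.T@t,R.T@d
def at_z(cam,px,z):
    o,d=ray(cam,px);return o+d*(z-o[2])/d[2]
def proj(cam,p):
    m=bot.camera_model(cam);V=np.array(m["view"]);c=V[:3,:3]@np.array(p)+V[:3,3]
    return np.array([m["cx"]+m["fx"]*c[0]/-c[2],m["cy"]+m["fy"]*(-c[1])/-c[2]])
E
python3 - <<'E'
from h import *
for c in("top","scene"):
    im=bot.read_camera(c);cv2.imwrite(f"pics/{c}0.png",im[:,:,::-1])
    print(c,bot.camera_model(c))
    for q in("slide","block","lock_lever","plate_1","plate_5"):
        print(q,[(np.round(r["position"]),round(r["score"],2)) for r in bot.find_in(c,q)][:6])
o=bot.get_obs();print(o)
E
```

```text
top {'fx': 459.5060371645982, 'fy': 459.5060371645982, 'cx': 256.8948723703032, 'cy': 191.01111779581532, 'view': array([[-1.33722824e-02, -9.99910563e-01, -2.20492133e-04,
         5.33807084e-03],
       [ 9.74619103e-01, -1.30833291e-02,  2.23486982e-01,
        -5.50862668e-01],
       [-2.23469878e-01,  2.77363519e-03,  9.74706889e-01,
        -1.19817002e+00],
       [ 0.00000000e+00,  0.00000000e+00,  0.00000000e+00,
         1.00000000e+00]])}
slide [(array([304., 244.]), 0.69), (array([268., 204.]), 0.61), (array([250., 196.]), 0.37)]
block [(array([101., 251.]), 0.59), (array([249., 198.]), 0.5)]
lock_lever [(array([252., 194.]), 0.5)]
plate_1 [(array([373., 245.]), 0.73), (array([365., 189.]), 0.68), (array([342., 262.]), 0.66), (array([274., 205.]), 0.65), (array([285., 208.]), 0.48)]
plate_5 [(array([373., 245.]), 0.73), (array([365., 189.]), 0.68), (array([342., 262.]), 0.66), (array([274., 205.]), 0.65), (array([285., 208.]), 0.48)]
scene {'fx': 481.0218178889224, 'fy': 481.0218178889224, 'cx': 249.7698764971504, 'cy': 186.0069236361896, 'view': array([[ 0.69361261,  0
[... 751 characters left out ...]
 0.02239693,  1.55544441, -0.01147975,
        1.10927675, -0.08311481]), 'joint_vel': array([-1.10809657e-03, -8.68789850e-04,  1.87608005e-04,  5.97526515e-04,
        1.95186841e-03, -8.23749075e-04,  7.33081624e-05]), 'joint_torque': array([-6.56143238e-04, -5.96005118e+01,  1.60547499e+00, -2.81419158e+01,
        1.24818788e-02,  1.77762933e-03,  2.68553499e-07]), 'eef_pos': array([ 0.21732652, -0.63905832,  0.24529413]), 'tool_rot': array([ 4.09438136e-06,  9.86600258e-01,  1.63156153e-01, -6.54237358e-07]), 'contact_force': array([ 0.21050882,  0.21795128, -0.00049191]), 'torque': array([-0.0178163 ,  0.01003634, -0.05543497]), 'grasp_force': 0.0, 'gripper_width': 0.9994681587352668}
```

```bash
python3 -c "
import cv2
for c in('top','scene'):
    cv2.imwrite(f'pics/{c}0b.png',cv2.resize(cv2.imread(f'pics/{c}0.png'),(800,600),interpolation=cv2.INTER_CUBIC))"
```

```text
(no output)
```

View pics/top0b.png

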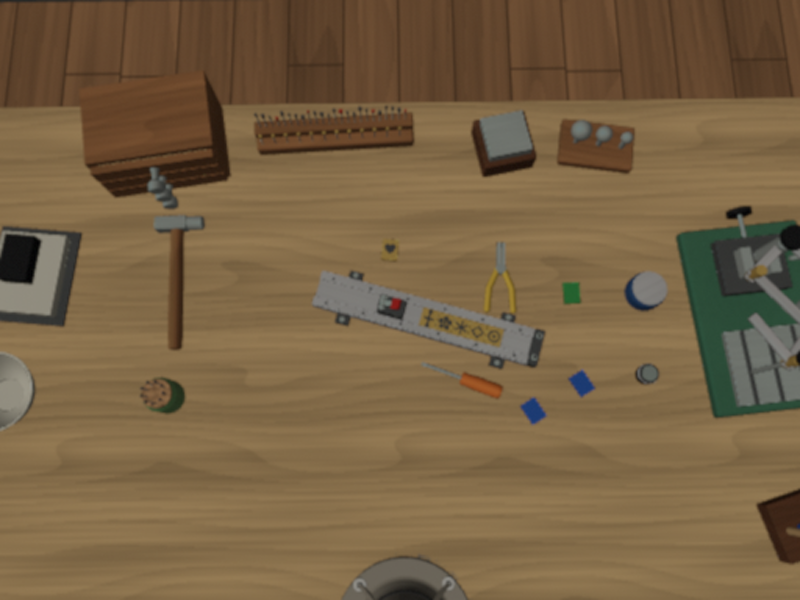

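View pics/scene0b.png

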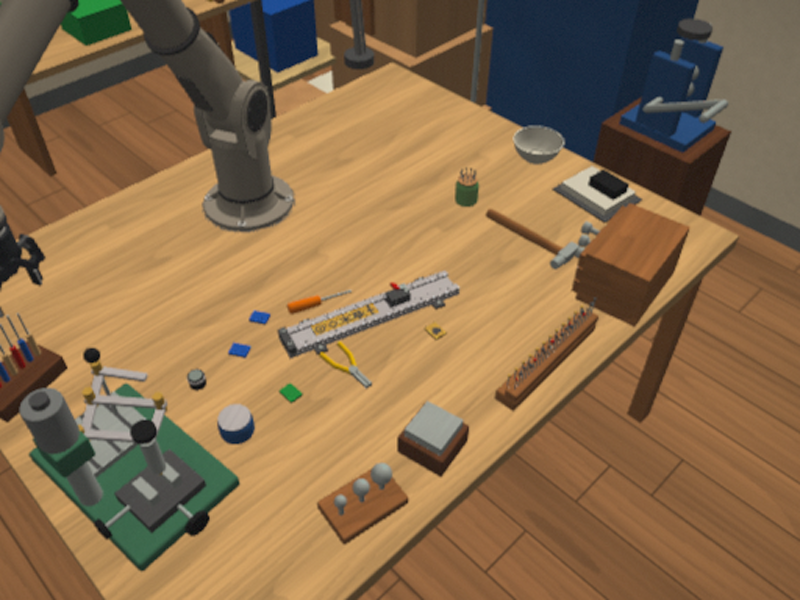

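The top view shows the slide running from (318,290) to (540,345) in the 800x600 picture. The stop is at the right end, the plates span 422–505 and the block is near (392,305) with its red pad at (397,304). Next I'll fit the slide pose.

```bash
cat > fit.py <<'E'
from h import *
from scipy.optimize import minimize
def slidepose(cams=("top","scene")):
    masks={}
    for c in cams:
        bot.read_camera(c)
        r=[x for x in bot.outline_of(c,"slide")]
        if not r: print("none",c); continue
        r=max(r,key=lambda x:x["pixels"].sum())
        print(c,r["position"],r["score"],r["pixels"].sum()); masks[c]=r["pixels"].astype(np.uint8)
    return masks
# slide body hull: 66 x 418, y -208..210 (z 0..22.5)
def pts(p):
    x,y,a=p;ex=np.array([np.cos(a),np.sin(a),0]);ey=np.array([-np.sin(a),np.cos(a),0])
    return lambda u,v,w:np.array([x,y,0])+u*ex+v*ey+np.array([0,0,w])
E
python3 - <<'E'
from fit import *
ms=slidepose()
np.savez("m.npz",**ms)
def iou(p):
    f=pts(p);s=0
    for c,m in ms.items():
        P=[proj(c,f(u,v,w)) for u in(-.033,.033) for v in(-.209,.209) for w in(0,.0225)]
        P+=[proj(c,f(u,v,.030)) for u in(-.03,.03) for v in(-.209,-.19)]
        h=cv2.convexHull((np.array(P)*16).astype(np.int32).reshape(-1,1,2))
        M=np.zeros((384*4,512*4),np.uint8);cv2.fillConvexPoly(M,h//4,1)
        mm=cv2.resize(m,(2048,1536),interpolation=cv2.INTER_LINEAR)
        s+=(M&mm).sum()/(M|mm).sum()
    return -s/len(ms)
a=at_z("top",np.array([318,290])*.64,.02);b=at_z("top",np.array([540,345])*.64,.02);print(a,b)
d=a-b;c=(a+b)/2;p0=[c[0],c[1],np.arctan2(-d[0],d[1])];print(p0)
r=minimize(iou,p0,method="Nelder-Mead",options=dict(initial_simplex=[p0,np.add(p0,[.01,0,0]),np.add(p0,[0,.01,0]),np.add(p0,[0,0,.05])],xatol=1e-4,fatol=1e-4,maxiter=150))
print(r.x,r.fun)
f=pts(r.x)
im=cv2.imread("pics/top0.png");k=5;x0,y0=190,165;im=cv2.resize(im[y0:y0+80,x0:x0+160],None,fx=k,fy=k,interpolation=cv2.INTER_CUBIC)
def L(P,Q,col):
    a,b=[tuple(int(v) for v in ((proj("top",f(*X))-[x0,y0]+.5)*k)) for X in(P,Q)];cv2.line(im,a,b,col,1)
for z,col in((.0225,(0,255,0)),):
    for u in(-.033,.033,-.0175,.0175):L((u,-.209,z),(u,.209,z),col)
    for v in(-.209,-.19,.209):L((-.033,v,z),(.033,v,z),col)
for v in np.arange(-.19,.21,.05):L((.033,v,.0225),(.038,v,.0225),(255,0,255))
cv2.imwrite("pics/fit1.png",im)
E
```

```text
top [266.1, 203.1] 0.97 2830
scene [234.1, 205.5] 0.63 1931
[0.57842707 0.14949009 0.02      ] [ 0.47181874 -0.24902226  0.02      ]
[np.float64(0.5251229014228969), np.float64(-0.04976608614149444), np.float64(-0.2613949283250353)]
[ 0.52378158 -0.05210943 -0.28201576] -0.6659291615615459
```

View pics/fit1.png

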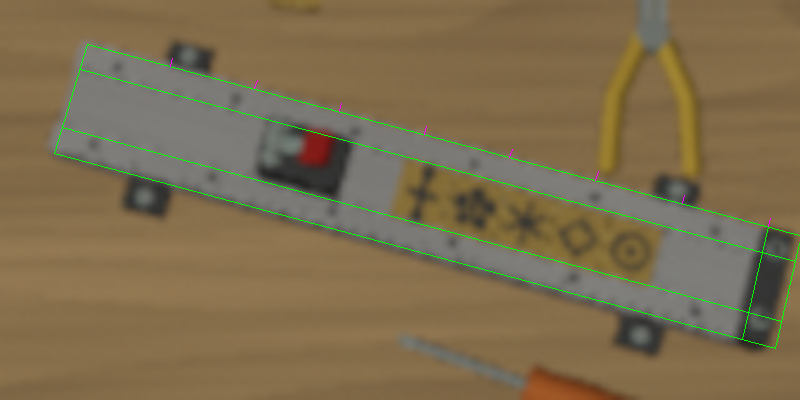

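The overlay fits the slide to within about 1–2 mm. The block's rear top edge is at about crop (265,140) and its red pad at (315,149). The row's rear edge is near (398,185) and its front near (657,258).

```bash
cat > plan.py <<'E'
from h import *
S=np.array([.5238,-.0509,0]);A=-.279
ey=np.array([-np.sin(A),np.cos(A),0]);ex=np.array([np.cos(A),np.sin(A),0])
def W(u,v,z): return S+u*ex+v*ey+[0,0,z]
def loc(p): q=p-S;return np.round([q@ex,q@ey],4)
E
python3 - <<'E'
from plan import *
T=lambda p:np.array(p)/5+[190,165]-.5
for n,p,z in(("rear top l",(273,120),.042),("rear top r",(257,163),.042),("front top",(354,150),.042),("front r",(340,196),.042),("row rear",(406,163),.019),("row rear r",(394,208),.019),("front",(662,236),.019),("stop",(765,228),.03),("stop b",(742,342),.03),("end",(82,44),.0225),("endb",(52,152),.0225)):
    print(n,loc(at_z("top",T(p),z)))
o=bot.get_obs();print(o["eef_pos"],loc(o["eef_pos"]))
for v in(.2,.1,0):print(v,W(0,v,0)-o["eef_pos"])
E
```

```text
rear top l [0.0146 0.092 ]
rear top r [-0.0113  0.094 ]
front top [0.01   0.0439]
front r [-0.0173  0.0446]
row rear [0.0154 0.0147]
row rear r [-0.0115  0.0146]
front [ 0.0126 -0.1349]
stop [ 0.0297 -0.1883]
stop b [-0.036  -0.1903]
end [0.0333 0.2111]
endb [-0.0318  0.2093]
[ 0.21733726 -0.63907716  0.24533201] [-0.1326 -0.6498]
0.2 [ 0.36154163  0.78044343 -0.24533201]
0.1 [ 0.33400218  0.68431029 -0.24533201]
0 [ 0.30646274  0.58817716 -0.24533201]
```

>>> drive_tool(commands=[{"hand": 0,"translation": [341,708,-60],"angular": [0,0,0.964]},{"hand": 0,"translation": [341,708,-60],"angular": [0,0,0.964]},{"hand": 0,"translation": [341,708,-60],"angular": [0,0,0.964]},{"hand": 0,"translation": [341,708,-60],"angular": [0,0,0.964]},{"hand": 0,"translation": [341,708,-60],"angular": [0,0,0.964]},{"hand": 0,"translation": [341,708,-60],"angular": [0,0,0.964]},{"hand": 0,"translation": [341,708,-60],"angular": [0,0,0.964]},{"hand": 0,"translation": [341,708,-60],"angular": [0,0,0.964]},{"hand": 0,"translation": [341,708,-60],"angular": [0,0,0.964]},{"hand": 0,"translation": [341,708,-60],"angular": [0,0,0.964]},{"hand": 0,"translation": [341,708,-60],"angular": [0,0,0.964]},{"hand": 0,"translation": [341,708,-60],"angular": [0,0,0.964]}])

```text
t: 2.3
eef_pos: [0.5428, 0.0363, 0.1884]
tool_rot: [0.0, 0.799, 0.602, 0.0]
contact_force: [0.6, -0.5, 0.6]
gripper_width: -0.002
grasp_force: 0.0
```

>>> drive_tool(commands=[{"hand": 0,"translation": [15,32,0],"angular": [0,0,0]},{"hand": 0,"translation": [15,32,-40],"angular": [0,0,0]},{"hand": 0,"translation": [15,32,-85],"angular": [0,0,0]},{"hand": 0,"translation": [15,32,-85],"angular": [0,0,0]},{"hand": 0,"translation": [15,32,-85],"angular": [0,0,0]}])

```text
t: 2.92
eef_pos: [0.5577, 0.0669, 0.1046]
tool_rot: [0.0, 0.799, 0.602, 0.001]
contact_force: [2.1, 0.2, 0.2]
gripper_width: 0.003
grasp_force: 0.0
```

```bash
python3 - <<'E'
from plan import *
o=bot.get_obs();print(o["t"],o["eef_pos"],loc(o["eef_pos"]),o["contact_force"])
a=bot.read_camera("top")[145:245,190:350,::-1];b=bot.read_camera("scene")[130:250,160:320,::-1]
cv2.imwrite("pics/v2.png",np.vstack([cv2.resize(x,None,fx=2.7,fy=2.7,interpolation=cv2.INTER_CUBIC) for x in(a,b)]))
print(W(0,.125,0)-o["eef_pos"], loc(o["eef_pos"]))
E
```

```text
2.925 [0.55774737 0.06688159 0.10463165] [0.0002 0.1226] [2.10864918 0.23522086 0.19478855]
[ 0.00047694  0.00238482 -0.10463165] [0.0002 0.1226]
```

View pics/v2.png

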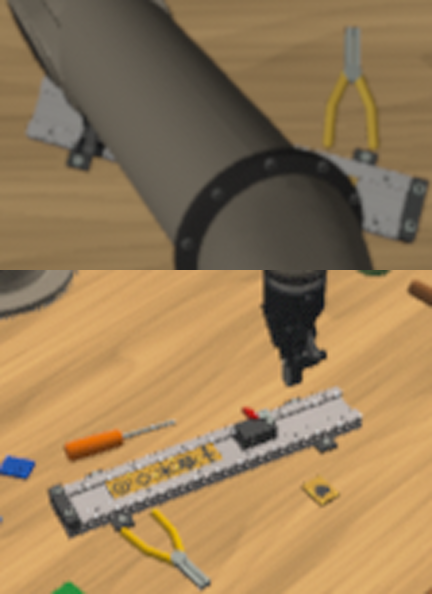

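The gripper hangs behind the block, clear of the lever, at about (292,375) in the lower panel. The top view is hidden by the arm. I'll lower and then push.

>>> drive_tool(commands=[{"hand": 0,"translation": [0,1,-25],"angular": [0,0,0]},{"hand": 0,"translation": [0,1,-50],"angular": [0,0,0]},{"hand": 0,"translation": [0,1,-62],"angular": [0,0,0]},{"hand": 0,"translation": [0,1,-62],"angular": [0,0,0]},{"hand": 0,"translation": [0,1,-62],"angular": [0,0,0]}])

```text
t: 3.65
eef_pos: [0.5577, 0.0679, 0.0424]
tool_rot: [0.0, 0.799, 0.602, 0.001]
contact_force: [0.3, 0.2, -0.5]
gripper_width: 0.007
grasp_force: 0.0
```

>>> drive_tool(commands=[{"hand": 0,"translation": [-0.7,-2.4,0],"angular": [0,0,0]},{"hand": 0,"translation": [-1.4,-4.8,0],"angular": [0,0,0]},{"hand": 0,"translation": [-2.1,-7.2,0],"angular": [0,0,0]},{"hand": 0,"translation": [-2.8,-9.6,0],"angular": [0,0,0]},{"hand": 0,"translation": [-3.3,-11.5,0],"angular": [0,0,0]},{"hand": 0,"translation": [-3.7,-13,0],"angular": [0,0,0]},{"hand": 0,"translation": [-4.2,-14.5,0],"angular": [0,0,0]},{"hand": 0,"translation": [-4.6,-16,0],"angular": [0,0,0]},{"hand": 0,"translation": [-5,-17.5,0],"angular": [0,0,0]},{"hand": 0,"translation": [-5.4,-19,0],"angular": [0,0,0]},{"hand": 0,"translation": [-5.9,-20.5,0],"angular": [0,0,0]},{"hand": 0,"translation": [-6.3,-22,0],"angular": [0,0,0]}])

```text
t: 5.15
eef_pos: [0.5506, 0.0459, 0.0412]
tool_rot: [-0.0, 0.798, 0.602, 0.0]
contact_force: [1.1, 1.1, -0.5]
gripper_width: 0.001
grasp_force: 0.7
```

>>> drive_tool(commands=[{"hand": 0,"translation": [-0.5,-1.9,0],"angular": [0,0,0]},{"hand": 0,"translation": [-1.1,-3.8,0],"angular": [0,0,0]},{"hand": 0,"translation": [-1.6,-5.7,0],"angular": [0,0,0]},{"hand": 0,"translation": [-2.2,-7.6,0],"angular": [0,0,0]},{"hand": 0,"translation": [-2.7,-9.5,0],"angular": [0,0,0]},{"hand": 0,"translation": [-3.3,-11.4,0],"angular": [0,0,0]},{"hand": 0,"translation": [-3.8,-13.3,0],"angular": [0,0,0]},{"hand": 0,"translation": [-4.4,-15.2,0],"angular": [0,0,0]},{"hand": 0,"translation": [-4.9,-17.1,0],"angular": [0,0,0]},{"hand": 0,"translation": [-5.5,-19,0],"angular": [0,0,0]},{"hand": 0,"translation": [-6,-20.9,0],"angular": [0,0,0]},{"hand": 0,"translation": [-6.5,-22.8,0],"angular": [0,0,0]}])

```text
t: 6.65
eef_pos: [0.544, 0.0228, 0.0412]
tool_rot: [-0.0, 0.799, 0.602, 0.0]
contact_force: [0.6, 1.2, -0.4]
gripper_width: -0.002
grasp_force: 0.8
```

```bash
python3 - <<'E'
from plan import *
o=bot.get_obs();print(o["t"],o["eef_pos"],loc(o["eef_pos"]),o["contact_force"])
b=bot.read_camera("scene")[130:250,160:320,::-1]
cv2.imwrite("pics/v3.png",cv2.resize(b,None,fx=4,fy=4,interpolation=cv2.INTER_CUBIC))
E
```

```text
6.65 [0.54400867 0.02277995 0.0412143 ] [-0.0009  0.0764] [ 0.60186366  1.23211965 -0.44499142]
```

View pics/v3.png

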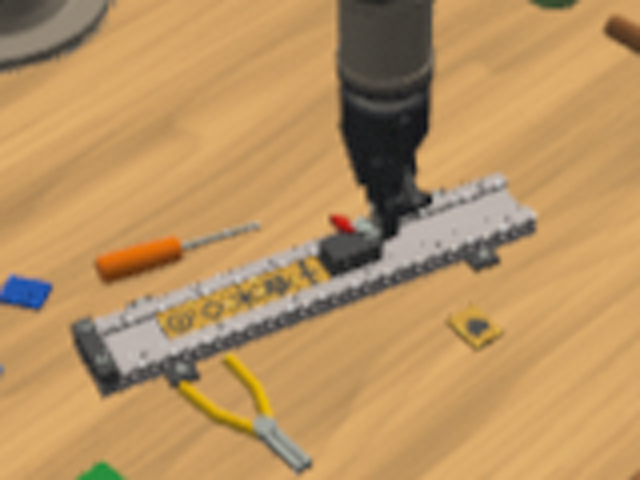

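The block has been driven to within a few mm of plate 5 at crop (325,265), and the fingers are square on its rear face at (388,225). I'll keep pushing.

>>> drive_tool(commands=[{"hand": 0,"translation": [-0.3,-1,0],"angular": [0,0,0]},{"hand": 0,"translation": [-0.6,-2,0],"angular": [0,0,0]},{"hand": 0,"translation": [-0.9,-3,0],"angular": [0,0,0]},{"hand": 0,"translation": [-1.2,-4,0],"angular": [0,0,0]},{"hand": 0,"translation": [-1.5,-5,0],"angular": [0,0,0]},{"hand": 0,"translation": [-1.8,-6.2,0],"angular": [0,0,0]},{"hand": 0,"translation": [-2.2,-7.7,0],"angular": [0,0,0]},{"hand": 0,"translation": [-2.7,-9.5,0],"angular": [0,0,0]},{"hand": 0,"translation": [-3.3,-11.4,0],"angular": [0,0,0]},{"hand": 0,"translation": [-3.8,-13.3,0],"angular": [0,0,0]},{"hand": 0,"translation": [-4.4,-15.2,0],"angular": [0,0,0]},{"hand": 0,"translation": [-4.9,-17.1,0],"angular": [0,0,0]}])

```text
t: 8.2
eef_pos: [0.5391, 0.0057, 0.0412]
tool_rot: [-0.0, 0.799, 0.602, 0.0]
contact_force: [1.6, 4.3, 1.3]
gripper_width: -0.001
grasp_force: 2.3
```

>>> drive_tool(commands=[{"hand": 0,"translation": [-0.5,-1.9,0],"angular": [0,0,0]},{"hand": 0,"translation": [-1.1,-3.8,0],"angular": [0,0,0]},{"hand": 0,"translation": [-1.6,-5.7,0],"angular": [0,0,0]},{"hand": 0,"translation": [-2.2,-7.6,0],"angular": [0,0,0]},{"hand": 0,"translation": [-2.7,-9.5,0],"angular": [0,0,0]},{"hand": 0,"translation": [-3.3,-11.4,0],"angular": [0,0,0]},{"hand": 0,"translation": [-3.8,-13.3,0],"angular": [0,0,0]},{"hand": 0,"translation": [-4.4,-15.2,0],"angular": [0,0,0]},{"hand": 0,"translation": [-4.9,-17.1,0],"angular": [0,0,0]},{"hand": 0,"translation": [-5.5,-19,0],"angular": [0,0,0]},{"hand": 0,"translation": [-6,-20.9,0],"angular": [0,0,0]},{"hand": 0,"translation": [-6.5,-22.8,0],"angular": [0,0,0]}])

```text
t: 9.7
eef_pos: [0.5325, -0.017, 0.0412]
tool_rot: [-0.0, 0.799, 0.602, -0.0]
contact_force: [1.0, 5.0, 1.8]
gripper_width: -0.002
grasp_force: 2.6
```

>>> drive_tool(commands=[{"hand": 0,"translation": [-0.4,-1.5,0],"angular": [0,0,0]},{"hand": 0,"translation": [-0.8,-2.8,0],"angular": [0,0,0]},{"hand": 0,"translation": [-1.1,-3.9,0],"angular": [0,0,0]},{"hand": 0,"translation": [-1.4,-4.9,0],"angular": [0,0,0]},{"hand": 0,"translation": [-1.7,-5.8,0],"angular": [0,0,0]},{"hand": 0,"translation": [-1.9,-6.6,0],"angular": [0,0,0]},{"hand": 0,"translation": [-2.1,-7.4,0],"angular": [0,0,0]},{"hand": 0,"translation": [-2.3,-8.1,0],"angular": [0,0,0]},{"hand": 0,"translation": [-2.5,-8.8,0],"angular": [0,0,0]},{"hand": 0,"translation": [-2.7,-9.5,0],"angular": [0,0,0]},{"hand": 0,"translation": [-2.9,-10.2,0],"angular": [0,0,0]},{"hand": 0,"translation": [-3.1,-10.8,0],"angular": [0,0,0]}])

```text
t: 11.2
eef_pos: [0.5294, -0.0277, 0.0412]
tool_rot: [-0.0, 0.799, 0.602, -0.0]
contact_force: [-0.2, 4.6, 1.1]
gripper_width: -0.0
grasp_force: 2.6
```

>>> drive_tool(commands=[{"hand": 0,"translation": [-0.2,-0.6,0],"angular": [0,0,0]},{"hand": 0,"translation": [-0.3,-1.2,0],"angular": [0,0,0]},{"hand": 0,"translation": [-0.5,-1.8,0],"angular": [0,0,0]},{"hand": 0,"translation": [-0.7,-2.4,0],"angular": [0,0,0]}])

```text
t: 11.7
eef_pos: [0.5287, -0.0301, 0.0412]
tool_rot: [-0.0, 0.799, 0.602, 0.0]
contact_force: [-0.0, 5.9, 1.7]
gripper_width: 0.001
grasp_force: 2.6
```

v ≈ 0.021, so the stop should be close.

>>> drive_tool(commands=[{"hand": 0,"translation": [-0.2,-0.6,0],"angular": [0,0,0]},{"hand": 0,"translation": [-0.3,-1.2,0],"angular": [0,0,0]},{"hand": 0,"translation": [-0.5,-1.8,0],"angular": [0,0,0]}])

```text
t: 12.08
eef_pos: [0.5284, -0.0312, 0.0413]
tool_rot: [-0.0, 0.798, 0.602, 0.0]
contact_force: [1.0, 8.2, 2.3]
gripper_width: 0.002
grasp_force: 3.9
```

>>> drive_tool(commands=[{"hand": 0,"translation": [-0.2,-0.6,0],"angular": [0,0,0]},{"hand": 0,"translation": [-0.3,-1.2,0],"angular": [0,0,0]}])

```text
t: 12.32
eef_pos: [0.5284, -0.0313, 0.0415]
tool_rot: [-0.001, 0.798, 0.602, 0.001]
contact_force: [0.4, 9.3, 2.1]
gripper_width: 0.0
grasp_force: 5.0
```

>>> drive_tool(commands=[{"hand": 0,"translation": [-0.3,-1,0],"angular": [0,0,0]},{"hand": 0,"translation": [-0.6,-2,0],"angular": [0,0,0]},{"hand": 0,"translation": [-0.8,-3,0],"angular": [0,0,0]},{"hand": 0,"translation": [-0.8,-3,0],"angular": [0,0,0]}])

```text
t: 12.82
eef_pos: [0.5284, -0.0317, 0.042]
tool_rot: [-0.001, 0.798, 0.603, 0.003]
contact_force: [-0.1, 15.5, 4.3]
gripper_width: 0.002
grasp_force: 7.5
```

```bash
python3 - <<'E'
from plan import *
o=bot.get_obs();print(o["t"],o["eef_pos"],loc(o["eef_pos"]),o["contact_force"])
b=bot.read_camera("scene")[150:240,160:280,::-1]
cv2.imwrite("pics/v4.png",cv2.resize(b,None,fx=6,fy=6,interpolation=cv2.INTER_CUBIC))
E
```

```text
12.825 [ 0.52836393 -0.03169522  0.04195363] [-0.0009  0.0197] [-0.11226659 15.46737089  4.31891054]
```

View pics/v4.png

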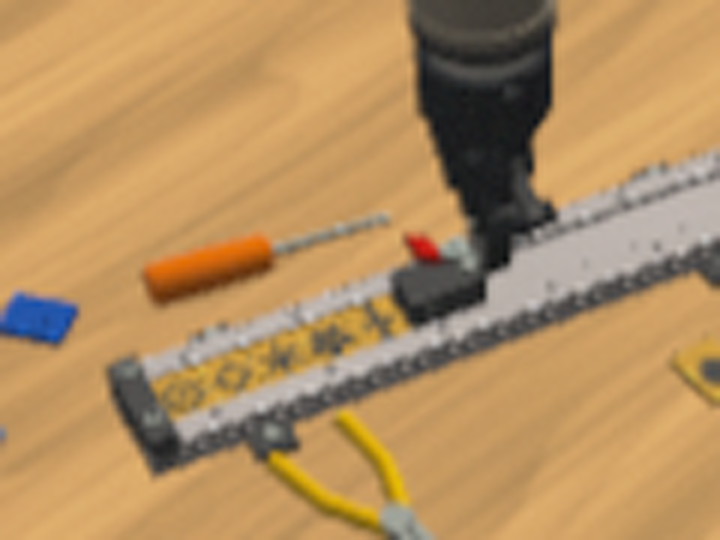

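The first plate touches the stop at crop (165,395), the row shows no gaps, and the block is against plate 5 at (405,305). I'll back off gently, rise, and move over the lever.

>>> drive_tool(commands=[{"hand": 0,"translation": [0.6,2,0],"angular": [0,0,0]},{"hand": 0,"translation": [1.2,4,0],"angular": [0,0,0]},{"hand": 0,"translation": [2.2,8,0],"angular": [0,0,0]},{"hand": 0,"translation": [4.4,16,0],"angular": [0,0,0]},{"hand": 0,"translation": [4.4,16,25],"angular": [0,0,0]},{"hand": 0,"translation": [4.4,16,50],"angular": [0,0,0]},{"hand": 0,"translation": [4.4,16,75],"angular": [0,0,0]},{"hand": 0,"translation": [4.4,16,75],"angular": [0,0,0]},{"hand": 0,"translation": [-4,-14,75],"angular": [0,0,0]},{"hand": 0,"translation": [-12.5,-43.7,75],"angular": [0,0,0]},{"hand": 0,"translation": [-12.5,-43.7,75],"angular": [0,0,0]},{"hand": 0,"translation": [-12.5,-43.7,75],"angular": [0,0,0]}])

```text
t: 14.38
eef_pos: [0.5144, -0.0795, 0.1156]
tool_rot: [-0.0, 0.799, 0.602, -0.0]
contact_force: [-0.7, -0.3, -0.8]
gripper_width: 0.002
grasp_force: 0.0
```

```bash
python3 - <<'E'
from plan import *
o=bot.get_obs();print(o["t"],o["eef_pos"],loc(o["eef_pos"]),o["contact_force"]);print(W(-.001,-.03,0)-o["eef_pos"])
E
```

```text
14.375 [ 0.51444349 -0.07954266  0.11557625] [-0.0011 -0.0301] [-0.6806423  -0.26046987 -0.81197771]
[ 1.33343337e-04  7.81111591e-05 -1.15576248e-01]
```

>>> drive_tool(commands=[{"hand": 0,"translation": [0,0,-8],"angular": [0,0,0]},{"hand": 0,"translation": [0,0,-14],"angular": [0,0,0]},{"hand": 0,"translation": [0,0,-18],"angular": [0,0,0]},{"hand": 0,"translation": [0,0,-21],"angular": [0,0,0]},{"hand": 0,"translation": [0,0,-24],"angular": [0,0,0]},{"hand": 0,"translation": [0,0,-27],"angular": [0,0,0]},{"hand": 0,"translation": [0,0,-30],"angular": [0,0,0]},{"hand": 0,"translation": [0,0,-33],"angular": [0,0,0]},{"hand": 0,"translation": [0,0,-36],"angular": [0,0,0]},{"hand": 0,"translation": [0,0,-39],"angular": [0,0,0]},{"hand": 0,"translation": [0,0,-42],"angular": [0,0,0]},{"hand": 0,"translation": [0,0,-44],"angular": [0,0,0]}])

```text
t: 15.88
eef_pos: [0.5147, -0.0798, 0.072]
tool_rot: [-0.0, 0.799, 0.602, -0.0]
contact_force: [-0.1, -1.1, 1.3]
gripper_width: -0.003
grasp_force: 0.2
```

>>> drive_tool(commands=[{"hand": 0,"translation": [0,0,-1.5],"angular": [0,0,0]},{"hand": 0,"translation": [0,0,-3],"angular": [0,0,0]},{"hand": 0,"translation": [0,0,-4],"angular": [0,0,0]}])

```text
t: 16.25
eef_pos: [0.5147, -0.0799, 0.0681]
tool_rot: [0.0, 0.799, 0.602, 0.0]
contact_force: [-0.6, 0.1, -0.2]
gripper_width: 0.001
grasp_force: 0.2
```

>>> drive_tool(commands=[{"hand": 0,"translation": [0,0,-1],"angular": [0,0,0]},{"hand": 0,"translation": [0,0,-2],"angular": [0,0,0]},{"hand": 0,"translation": [0,0,-3],"angular": [0,0,0]},{"hand": 0,"translation": [0,0,-3],"angular": [0,0,0]}])

```text
t: 16.75
eef_pos: [0.5149, -0.08, 0.0659]
tool_rot: [0.0, 0.799, 0.602, -0.0]
contact_force: [-2.5, -0.2, 8.0]
gripper_width: -0.003
grasp_force: 4.3
```

>>> drive_tool(commands=[{"hand": 0,"translation": [0,0,-1],"angular": [0,0,0]},{"hand": 0,"translation": [0,0,-1.5],"angular": [0,0,0]},{"hand": 0,"translation": [0,0,-1.5],"angular": [0,0,0]}])

```text
t: 17.12
eef_pos: [0.515, -0.0801, 0.0655]
tool_rot: [0.001, 0.799, 0.602, -0.0]
contact_force: [-7.0, 0.3, 20.9]
gripper_width: -0.003
grasp_force: 10.8
```

>>> drive_tool(commands=[{"hand": 0,"translation": [0,0,2],"angular": [0,0,0]},{"hand": 0,"translation": [0,0,6],"angular": [0,0,0]},{"hand": 0,"translation": [0,0,30],"angular": [0,0,0]},{"hand": 0,"translation": [0,0,80],"angular": [0,0,0]},{"hand": 0,"translation": [0,0,130],"angular": [0,0,0]},{"hand": 0,"translation": [0,0,180],"angular": [0,0,0]},{"hand": 0,"translation": [-40,-60,180],"angular": [0,0,0]},{"hand": 0,"translation": [-75,-120,180],"angular": [0,0,0]},{"hand": 0,"translation": [-95,-180,180],"angular": [0,0,0]},{"hand": 0,"translation": [-115,-240,180],"angular": [0,0,0]},{"hand": 0,"translation": [-135,-295,180],"angular": [0,0,0]},{"hand": 0,"translation": [-155,-350,180],"angular": [0,0,0]}])

```text
t: 18.62
eef_pos: [0.3622, -0.4224, 0.2438]
tool_rot: [0.0, 0.798, 0.602, 0.0]
contact_force: [1.4, -0.4, 0.3]
gripper_width: 0.002
grasp_force: 0.0
```

```bash
python3 - <<'E'
from plan import *
o=bot.get_obs();print(o["t"],o["eef_pos"],o["contact_force"])
a=bot.read_camera("top")[165:245,190:310,::-1];b=bot.read_camera("scene")[160:240,160:280,::-1]
cv2.imwrite("pics/v5.png",np.vstack([cv2.resize(x,None,fx=3.7,fy=3.7,interpolation=cv2.INTER_CUBIC) for x in(a,b)]))
E
```

```text
18.625 [ 0.36223502 -0.42240455  0.24375878] [ 1.44549713 -0.36643086  0.31099451]
```

View pics/v5.png

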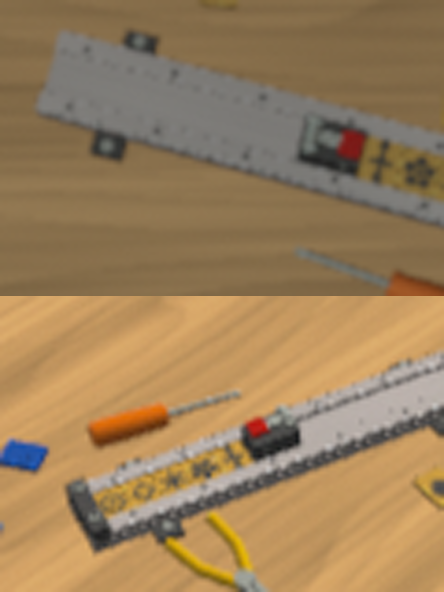

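The lever is flat, with the red pad at the block's front edge at (350,145) in the upper panel, and the block is against plate 5. One close look at the stop end before handing in.

```bash
python3 - <<'E'
from plan import *
a=np.ascontiguousarray(bot.read_camera("top")[180:240,265:355,::-1])
cv2.imwrite("pics/v6.png",cv2.resize(a,None,fx=8,fy=8,interpolation=cv2.INTER_CUBIC))
E
```

```text
(no output)
```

View pics/v6.png

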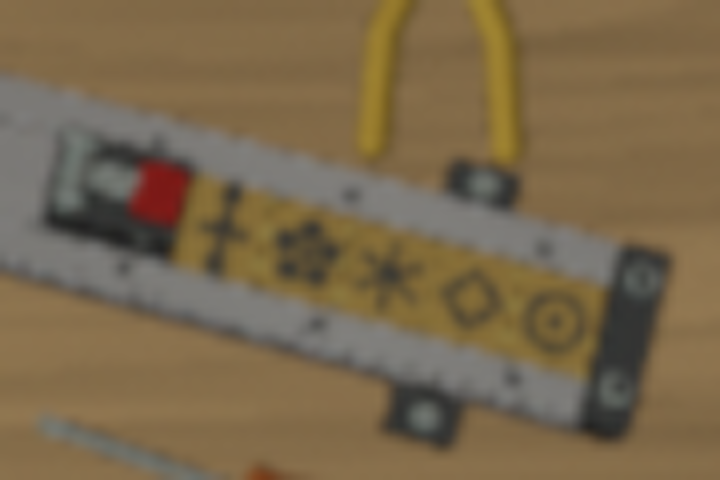

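Plate 1 is against the stop at (605,320), the row is closed up, and the lever is flat. I'll hand in.

```bash
python3 -c "
from station import bot
print(bot.hand_in())"
```

```text
the job is handed in; nothing more can be done
None
```

The job is handed in: in the last pictures the five plates are closed up against the end stop with no visible gaps, the locking lever is pressed flat, and the arm is clear of everything, about 19 s into the 42 s allowed.

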